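# Stopper the vacuum pot and hold the hand pump at its set mark

## Robot

A 6-joint arm with a two-finger parallel gripper is mounted at the origin on a cart in front of the work surface, level with it; the furniture and walls round the work are solid. World frame = base frame: x ahead of the robot, y to its left, z up, the work surface at z = 0. Lengths are in m, angles in rad, forces in N, time in s.
With the tool pointing down it reaches from about 0.25 to 0.775 m from the base axis. Payload 4 kg.
Tool frame: the origin (TCP) lies between the finger pads; the fingertips stand r.finger_overhang ahead of it and the grasp point (between the pads) lies 11 mm behind it (r.finger_overhang is the distance from the TCP to the fingertips, in m); z points along the fingers, y is the line along which they close (so a half turn about z gives the same grasp; the last joint's range is limited). The gripper opens to 85 mm and grips with 20 to 120 N. Pads are 22 mm wide; open, the fingers measure 114 mm over their backs; the gripper's body (76 mm by 85 mm) begins 54 mm behind the grasp point. The pads swing forward as they close: fully open they stand 13 mm farther back than shut.
Start: joints at [1.178, 0.087, 1.371, -0, 1.684, -0.103], TCP at [0.157, 0.527, 0.239] pointing down, gripper open.
Joint ranges: [-3.1, 3.1], [-0.76, 2.03], [0.27, 2.55], [-1.08, 4.22], [0.17, 2.65], [-2.57, 2.57]. Speed limits (rad/s): [2.79, 2.79, 3.14, 3.14, 3.14, 3.14].

## Interface

Orientations are given as a unit quaternion [x, y, z, w].
In Python, from station import r gives the robot as it stands.
- The arm moves only by the tool move_arm, never from a script. Its argument "plan" is a list of rows, each an object with "travel": the shift along the world's x, y, z in units of 25 mm (1.0 is 25 mm), a list of three; "twist": the turn, a rotation vector about the world's x, y, z in units of 5 degrees (1.0 is 5 degrees), a list of three; "gripper": the closure, from -1 (fully open) to 1 (shut). In form: [{"travel": [x, y, z], "twist": [wx, wy, wz], "gripper": gripper}, ...]. A call has 1 to 20 rows; each row shifts and turns the commanded pose from where the row before left it; what a row does not reach is not made up. A row lasts 1/8 s, in which the tool goes at most 62.5 mm and 10.7 degrees, less where a joint would pass 70% of its speed; a pose out of reach is approached as far as the arm can. A call is refused whole if a number of a shift passes 1 or a number of a turn 1, either way. A call with a gripper value outside its range is refused whole. The fingers move at their own pace and stop on an object; "newtons" is the grip in N (left out, the last holds). Time passes only in rows, so rows that do not move let the fingers close. It gives the time, the measured TCP pose, the force, the opening and the grip force at its end, in the units of the state.
- r.get_state(): the state, without advancing time (a new reading comes with each control period).
- r.snapshot(name): name is "scene" or "top" or "wrist"; returns a dict with "frame" (384x512x3 uint8, red, green, blue), "camera_matrix" (3x3 intrinsics, pixels), "dist" ([k1, k2, p1, p2, k3] as OpenCV has them; the pictures are not rectified), "camera_from_world" (4x4, takes a point from world to camera coordinates). Camera axes: x right, y down, z forward; pixel columns grow to the right and rows downward; lengths in m; the calibration is good to about 2 mm. A picture is of the moment at which its call begins. There is no depth.
- r.close_job(): hands the job in; it is judged then, once.
The state is a dict: "time_s": time; "joint_positions": joint angles; "joint_velocities": joint speeds; "tau": joint torques, N m; "tool_pos": TCP position; "ee_rot": TCP orientation; "force": force on the tool from outside, world axes, zero at the start; "ft_torque": the same for the moment, N m; "opening": finger opening in m; "grasp_force": force on a finger pad.
Only numpy, scipy, OpenCV 4.12 (cv2) and the standard library are available. Lean on these libraries where they do the work, as an engineer would, in place of code of your own. Each camera call takes 0.05 s, during which the arm holds its last target. There are 200 camera calls.

## Task

Leak-test the small vacuum pot: set the red rubber stopper upright into the pot's neck, fully home with its flange flat on the rim, and let go of it. Then take the pump's black upright grip, pull the sprung rod straight out until its yellow pointer is level with the red clip on the graduated bar, and finish while holding it there, with the stopper still home. Do not shift the red clip or disturb the other things on the bench.

Things in the scene. Friction and masses are not known exactly. Their poses are not given: they have to be found in the camera images.
- vac_unit: Unit fixed to the bench, z up, yaw varies: dark green plate 185x225x10 mm with a grey metal pot (84 mm across; axis at x 0, y -65 mm) and beside it a level hand pump (axis at y +65, z 62 mm; dark end caps 46 mm across, top at z 85 mm; front cap at x 0, small brass nut to x -8 mm), joined by a copper pipe. Origin at bench level. The rod pulls out along this body's -x.
- pot_mouth (a point): Centre of the pot's round mouth, on the rim plane, 107 mm above the bench. The neck is 59 mm across outside; its bore tapers from 35 mm across at the rim to 25 mm at its floor 32 mm below.
- stopper: Loose tapered stopper standing upright on its narrow end on the bench: red rubber cone 22 mm across at the foot, 31 mm at the top, 28 mm high; red flange 47 mm across, 6 mm thick; black round grip knob 26 mm across, from 34 to 61 mm above the foot. About 60 g. Origin at the centre of the foot, z up through the knob.
- stopper_seat (a point): Point on the stopper's axis at the underside of its flange, 28 mm above the foot; it meets pot_mouth when the stopper is home.
- plunger: Pump's sliding part: steel rod 10 mm across, black upright round grip, yellow pointer. Origin on the rod's axis in the grip, 62 mm above the bench; axes as vac_unit. Slides only along vac_unit's -x, 0 to 95 mm. At rest (starts so) the grip's axis is 65 mm in front of the front cap. An inner spring pulls it back: 6 N at rest, 1.1 N more per 10 mm; let go, it runs home.
- grip (a point): Point on the axis of the upright grip, 102 mm above the bench: where to hold it from above. The grip is 18 mm across, from 40 to 120 mm above the bench, with a top button 23 mm across up to 135 mm.
- pointer (a point): Tip of the yellow pointer (4 mm wide), 50 mm to the +y side of the rod's axis and 49 mm above the bench; it moves with the rod, just above the graduated bar. Axes as vac_unit.
- mark (a point): Middle of the top of the red clip (8 mm wide along the bar, brass thumb screw) on the graduated steel bar, 45 mm above the bench; set 45 to 75 mm in front (vac_unit -x) of where the pointer rests. The pointer passes over it without touching. The clip is held by friction only (4 N). Axes as vac_unit.
- tin: Bystander: open grey tin, 67 mm across, 61 mm high, origin under its centre.
- glue: Bystander: glue bottle 47 mm across, 124 mm high, origin under its centre.
- spoon: Bystander: dark horn spoon 38 x 157 x 18 mm, origin under its centre.
There are look-alikes about, which are no part of the job. There is more than one size of the stopper; the job needs the larger.

How it is judged:
On the way, in this order (a step that is already met when the one before it is completed fails the run):
1. the stopper is fully home in the pot's neck and let go of (horizontal distance between stopper_seat and pot_mouth below 0.004 m and z of stopper_seat in the frame of vac_unit between 0.104 and 0.11 m and angle between stopper's own z axis and vertical below 0.08 rad and contact force between the fingers and stopper below 0.05 N), for 0.2 s.
2. the rod is pulled out so that the pointer is level with the red clip (x of pointer in the frame of mark between -0.005 and 0.005 m and contact force between the fingers and plunger above 2 N), for 0.3 s.
At the end, for the whole second after the job is handed in: The fingers hold the pump's rod still (under 10 mm/s, contact over 2 N) with the yellow pointer within 5 mm of the middle of the red clip along the bar; the stopper stands untouched in the neck, flange within 3 mm of the rim's plane, centred within 4 mm and upright within 0.08 rad (all of step 1 and all of step 2 and linear speed of plunger below 0.01 m/s and contact force between the arm and stopper below 0.05 N); the arm keeps its last pose, push and grip.
It fails at once if the red clip is shifted by more than 3 mm (distance of mark from where it was at the start of the episode above 0.003 m).
It fails at once if a bystander is shifted by more than 20 mm (distance of any of tin, glue, spoon from where it was at the start of the episode above 0.02 m).
It also fails if it takes over 51 s, if anything falls off the work surface, if the arm or the gripper's body presses on something with over 40 N, if the wrist force passes 120 N, or if a joint passes its speed limit or range.

## Working session

There is one attempt and no reset: what is moved stays moved. The work goes in short steps, Python scripts to look and compute and a tool call to move; the robot and the scene stay as the last step left them, time stands still between calls to the robot, and variables do not carry over. Pictures are saved under pics/ and viewed, at most 10 in all, crops included, and the job is handed in when it is done.

Besides the shell and the picture viewer there is one more tool, called after "Emit:" as name(argument=value, ...) on one line, values as JSON. move_arm: Moves the arm, as the interface text tells. Its arguments: {"type":"object","properties":{"plan":{"type":"array"},"newtons":{"type":"number"}},"required":["plan"]}

```bash
mkdir -p pics; cat > h.py <<'E'
import numpy as np, cv2, pickle
from station import r
def snap(name,fn):
    s=r.snapshot(name); pickle.dump(s,open(fn+'.pkl','wb')); cv2.imwrite('pics/'+fn+'.png',cv2.cvtColor(s['frame'],cv2.COLOR_RGB2BGR)); return s
def ld(fn): return pickle.load(open(fn+'.pkl','rb'))
def at(s,uv,z):
    p=cv2.undistortPoints(np.array([[uv]],float),np.array(s['camera_matrix']),np.array(s['dist'],float))[0,0]
    T=np.array(s['camera_from_world']);R,t=T[:3,:3],T[:3,3]
    c=-R.T@t; d=R.T@np.array([p[0],p[1],1]); return c+d*(z-c[2])/d[2]
def proj(s,P):
    T=np.array(s['camera_from_world']);rv=cv2.Rodrigues(T[:3,:3])[0]
    return cv2.projectPoints(np.array(P,float).reshape(-1,3),rv,T[:3,3],np.array(s['camera_matrix']),np.array(s['dist'],float))[0].reshape(-1,2)
E
python3 - <<'E'
from h import *
for n in('top','scene'):
    s=snap(n,n+'0'); T=np.array(s['camera_from_world']); print(n,(-T[:3,:3].T@T[:3,3]).round(3))
a=cv2.imread('pics/top0.png'); cv2.imwrite('pics/top0b.png',cv2.resize(a,(800,600),interpolation=cv2.INTER_CUBIC))
a=cv2.imread('pics/scene0.png'); cv2.imwrite('pics/scene0b.png',cv2.resize(a,(800,600),interpolation=cv2.INTER_CUBIC))
print(r.get_state(),r.finger_overhang)
E
```

```text
top [0.56  0.083 0.959]
scene [ 0.227 -0.629  0.878]
{'time_s': 0.1, 'joint_positions': array([ 1.17792272e+00,  8.79058641e-02,  1.37214705e+00,  2.81744190e-05,
        1.68359801e+00, -1.03108079e-01]), 'joint_velocities': array([ 0.00159134, -0.0015986 , -0.00605618,  0.00115156, -0.00213921,
       -0.00167767]), 'tau': array([ 1.68001596e-03, -3.53016508e+01, -3.14218891e+01, -2.05279125e-04,
        8.03615752e-03, -9.69877703e-06]), 'tool_pos': array([0.15698002, 0.5266601 , 0.23822034]), 'ee_rot': array([ 1.44374793e-01,  9.89522541e-01, -9.94215959e-04, -2.66179421e-04]), 'force': array([-0.61099769,  0.15824176,  0.1634235 ]), 'ft_torque': array([-0.0187526 ,  0.02462075,  0.03093687]), 'grasp_force': 0.0, 'opening': 0.08504592347340471} 0.008
```

View pics/top0b.png

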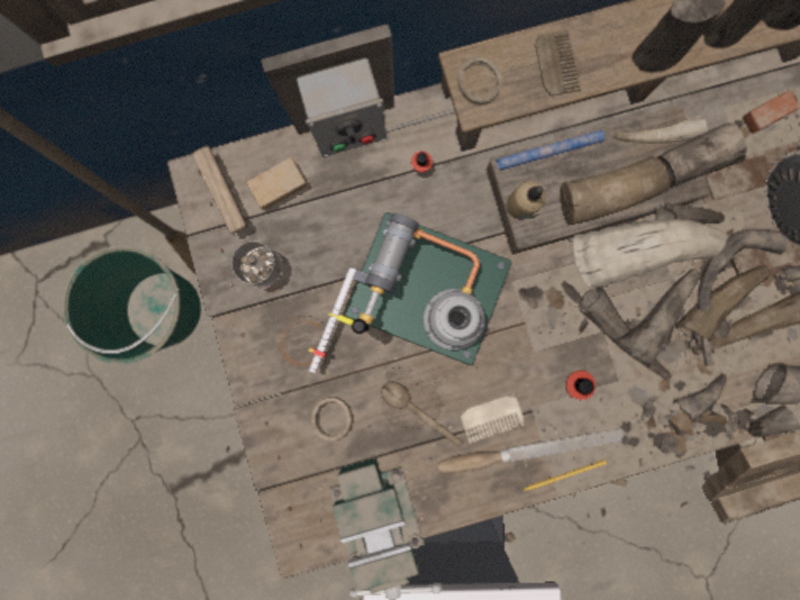

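View pics/scene0b.png

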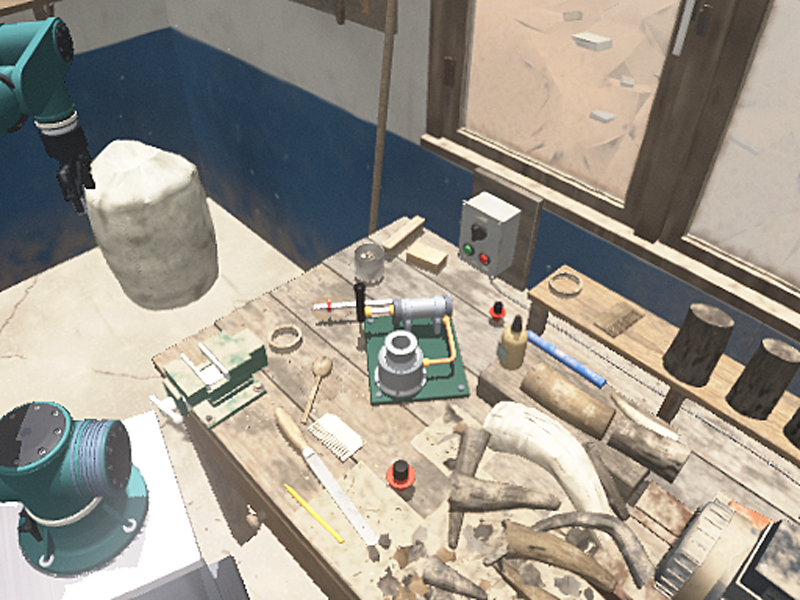

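The top view shows two stoppers: one at (581,385) that looks larger, one at (422,162) that looks smaller. The pot mouth is at (458,318), the grip button at (360,326), the pointer at (335,318) and the clip at (318,352), all in 800x600 pixels. I'll zoom in on these for accurate measurements.

```bash
python3 - <<'E'
from h import *
t=ld('top0');s=ld('scene0');k=1.5625
def rb(s,lo,hi,nm,z):
    f=s['frame'].astype(int);m=(f[...,0]>110)&(f[...,1]<70)&(f[...,2]<70)
    n,l,st,c=cv2.connectedComponentsWithStats(m.astype(np.uint8))
    for i in range(1,n):
        if st[i,4]>4: print(nm,st[i],c[i].round(1),at(s,c[i],z).round(4))
rb(t,0,0,'top',.034); rb(s,0,0,'scene',.031)
for n,uv,z in [('pot',(458,318),.107),('grip',(360,326),.135),('ptr',(335,318),.049),('clip',(319,352),.045)]:
    print(n,at(t,np.array(uv)/k,z).round(4))
for n,uv,z in [('pot',(403,341),.107),('grip',(361,286),.135)]:
    print(n,at(s,np.array(uv)/k,z).round(4))
def crop(nm,x0,y0,w,h,f): 
    a=cv2.imread(f'pics/{nm}.png')[y0:y0+h,x0:x0+w]; return cv2.resize(a,(w*f,h*f),interpolation=cv2.INTER_CUBIC)
a=crop('top0',190,130,145,105,5); cv2.imwrite('pics/c1.png',a)
E
```

```text
top [232  87   6   4  17] [234.4  88.3] [0.8795 0.1397 0.034 ]
top [266 100   2   6   6] [266.2 102.5] [0.8409 0.0598 0.034 ]
top [272 101   5   6  13] [274.3 104.2] [0.836  0.0393 0.034 ]
top [367 241  13   8  19] [372.3 243. ] [ 0.4828 -0.1946  0.034 ]
top [370 250  10   4  10] [374.5 251.9] [ 0.4609 -0.1992  0.034 ]
scene [307 164   5   5  15] [308.7 165.9] [0.9125 0.2015 0.031 ]
scene [209 197   3   2   5] [210.2 197.4] [0.536  0.2191 0.031 ]
scene [318 201   2   3   5] [318.6 202. ] [0.8339 0.0332 0.031 ]
scene [252 306   9   4  18] [255.7 307.8] [ 0.4718 -0.2019  0.031 ]
pot [0.5823 0.0051 0.107 ]
grip [0.5731 0.1464 0.135 ]
ptr [0.5877 0.1919 0.049 ]
clip [0.5351 0.2181 0.045 ]
pot [0.5911 0.0018 0.107 ]
grip [0.5777 0.1423 0.135 ]
```

View pics/c1.png

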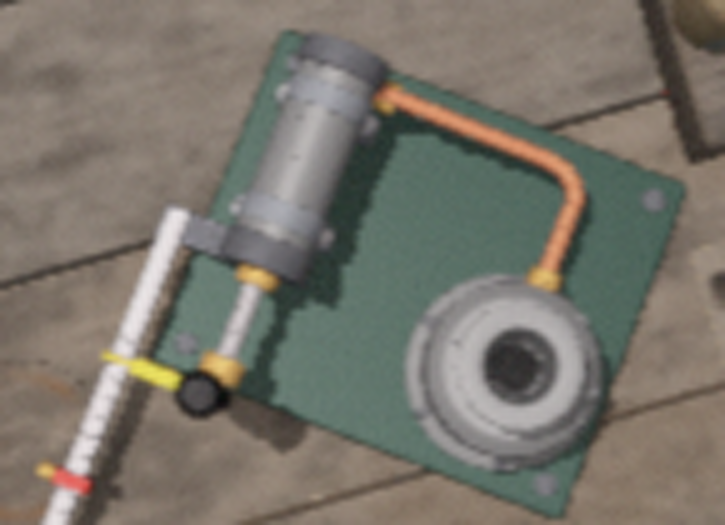

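The crop gives the mouth at (520,367), the button at (200,394), the pointer tip at (105,356), the clip at about (70,480), and plate corners at (684,184), (560,516) and (285,30). I'll fit the unit's pose to these.

```bash
cat > fit.py <<'E'
from h import *
from scipy.optimize import least_squares
t=ld('top0');s=ld('scene0')
obs=np.array([(520,367),(200,394),(105,356),(684,184),(560,516),(285,30)],float)/5+[190,130]-.4
def W(p,L):
    c,n=np.cos(p[2]),np.sin(p[2]);L=np.array(L,float);o=L.copy()
    o[:,0]=p[0]+c*L[:,0]-n*L[:,1];o[:,1]=p[1]+n*L[:,0]+c*L[:,1];return o
def loc(p):
    x1=p[3];return [(0,-65e-3,.107),(-.065,.065,.135),(-.065,.115,.049),(x1,-.1125,.01),(x1-.185,-.1125,.01),(x1,.1125,.01)]
f=lambda p:(proj(t,W(p,loc(p)))-obs).ravel()
q=least_squares(f,[.58,.07,-.3,.1]).x
E
python3 - <<'E'
from fit import *
print(q.round(4),f(q).round(2))
print(W(q,loc(q)).round(4), proj(s,W(q,loc(q)))*1.5625)
for uv in [(70,480),(77,483)]:
    c=at(t,np.array(uv)/5+[190,130]-.4,.045);d=c[:2]-q[:2];cc,n=np.cos(q[2]),np.sin(q[2]);print(c,'local',cc*d[0]+n*d[1],-n*d[0]+cc*d[1])
def gc(s,x0,y0,w,h,f): return cv2.resize(cv2.cvtColor(s['frame'][y0:y0+h,x0:x0+w],cv2.COLOR_RGB2BGR),(w*f,h*f),interpolation=cv2.INTER_CUBIC)
a=gc(s,195,175,110,85,5);b=gc(s,240,285,40,40,5);c=gc(t,350,225,40,40,5)
o=np.zeros((425,760,3),np.uint8);o[:,:550]=a;o[:200,555:755]=b;o[205:405,555:755]=c;cv2.imwrite('pics/c2.png',o)
E
```

```text
[ 0.6072  0.0624 -0.4079  0.1264] [ 0.59  0.88  0.14  0.13  3.03  0.48 -0.19 -0.18 -2.19  0.66 -1.6  -2.15]
[[ 0.5814  0.0027  0.107 ]
 [ 0.5733  0.1478  0.135 ]
 [ 0.5932  0.1937  0.049 ]
 [ 0.6786 -0.091   0.01  ]
 [ 0.5088 -0.0177  0.01  ]
 [ 0.7679  0.1155  0.01  ]] [[398.05224818 342.55516178]
 [357.64695326 285.02963992]
 [358.15859927 300.47790777]
 [467.77609061 392.39482815]
 [368.33707718 399.69203689]
 [448.74123791 309.35095819]]
[0.5343932  0.21946993 0.045     ] local -0.1291842801473092 0.11532628956456714
[0.53286808 0.21605963 0.045     ] local -0.12923150807701533 0.11159080037474225
```

View pics/c2.png

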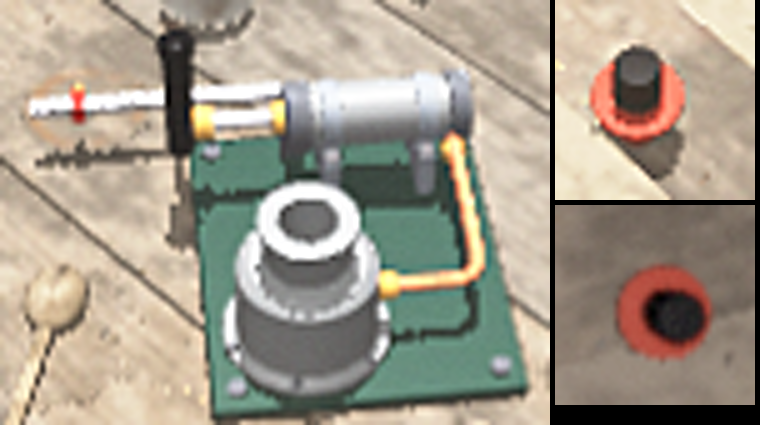

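Confirmed: the near stopper is the larger one, with its flange centre at (663,312) in the top inset and (638,95) in the scene inset. Next, a joint fit using both cameras.

```bash
python3 - <<'E'
from fit import *
ob=obs[:3]; os_=np.array([(307,221),(175,36)])/5+[195,175]-.4
def g(p):
    L=W(p,loc([0,0,0,0])[:3]); return np.r_[(proj(t,L)-ob).ravel(),(proj(s,L[:2])-os_).ravel()]
z=least_squares(g,[.58,.07,-.4],loss='soft_l1'); print(z.x.round(4),g(z.x).round(2)); print(W(z.x,loc([0]*4)[:3]).round(4))
for p in(t,s): print(p['camera_matrix'][0][0])
a=at(t,np.array((108,107))/5+[350,225]-.4,.034);b=at(s,np.array((83,95))/5+[240,285]-.4,.034);print('stop',a,b)
e=[at(t,np.array((x,107))/5+[350,225]-.4,.031) for x in(62,155)];print(np.linalg.norm(e[0]-e[1]))
print('clip',at(s,np.array((79,104))/5+[195,175]-.4,.043), at(t,np.array((70,480))/5+[190,130]-.4,.045))
x=r.get_state();from scipy.spatial.transform import Rotation as R;print(R.from_quat(x['ee_rot']).as_matrix().round(3))
w=r.snapshot('wrist');T=np.array(w['camera_from_world']);c=-T[:3,:3].T@T[:3,3];print('cam in tool',R.from_quat(x['ee_rot']).inv().apply(c-x['tool_pos']),(R.from_quat(x['ee_rot']).inv().as_matrix()@T[:3,:3].T).round(3))
E
```

```text
[ 0.6095  0.064  -0.3975] [-0.06 -0.36 -0.47 -0.47  2.4   0.14 -0.59 -0.25 -0.49  0.22]
[[0.5843 0.0041 0.107 ]
 [0.5747 0.1491 0.135 ]
 [0.5941 0.1952 0.049 ]]
373.14203579281417
378.80720934125895
stop [ 0.47549153 -0.19156965  0.034     ] [ 0.47794681 -0.19359302  0.034     ]
0.046277632448050554
clip [0.5360111  0.21532963 0.043     ] [0.5343932  0.21946993 0.045     ]
[[-0.958  0.286 -0.001]
 [ 0.286  0.958 -0.002]
 [ 0.    -0.002 -1.   ]]
cam in tool [ 0.0793894  -0.00079842 -0.13396444] [[ 0.    -0.951 -0.309]
 [ 1.     0.    -0.001]
 [ 0.001 -0.309  0.951]]
```

Emit:
move_arm(plan=[{"travel":[0.44,-1,0],"twist":[0,0,-0.6],"gripper":-1},{"travel":[0.44,-1,0],"twist":[0,0,-0.6],"gripper":-1},{"travel":[0.44,-1,0],"twist":[0,0,0],"gripper":-1},{"travel":[0.44,-1,0],"twist":[0,0,0],"gripper":-1},{"travel":[0.44,-1,0],"twist":[0,0,0],"gripper":-1},{"travel":[0.44,-1,0],"twist":[0,0,0],"gripper":-1},{"travel":[0.44,-1,0],"twist":[0,0,0],"gripper":-1},{"travel":[0.44,-1,0],"twist":[0,0,0],"gripper":-1},{"travel":[0.44,-1,0],"twist":[0,0,0],"gripper":-1},{"travel":[0.44,-1,0],"twist":[0,0,0],"gripper":-1},{"travel":[0.44,-1,0],"twist":[0,0,0],"gripper":-1},{"travel":[0.44,-1,0],"twist":[0,0,0],"gripper":-1},{"travel":[0.44,-1,0],"twist":[0,0,0],"gripper":-1},{"travel":[0.44,-1,0],"twist":[0,0,0],"gripper":-1},{"travel":[0.44,-1,0],"twist":[0,0,0],"gripper":-1},{"travel":[0.44,-1,0],"twist":[0,0,0],"gripper":-1},{"travel":[0.44,-1,0],"twist":[0,0,0],"gripper":-1},{"travel":[0.44,-1,0],"twist":[0,0,0],"gripper":-1},{"travel":[0.44,-1,0],"twist":[0,0,0],"gripper":-1},{"travel":[0.44,-1,0],"twist":[0,0,0],"gripper":-1}])

```text
time_s: 2.65
tool_pos: [0.3772, 0.0262, 0.2391]
ee_rot: [0.196, 0.981, 0.0, -0.0]
force: [0.1, 0.6, 0.5]
opening: 0.0854
grasp_force: 0.0
```

Emit:
move_arm(plan=[{"travel":[0.44,-1,-0.3],"twist":[0,0,0],"gripper":-1},{"travel":[0.44,-1,-0.3],"twist":[0,0,0],"gripper":-1},{"travel":[0.44,-1,-0.3],"twist":[0,0,0],"gripper":-1},{"travel":[0.44,-1,-0.3],"twist":[0,0,0],"gripper":-1},{"travel":[0.44,-1,-0.3],"twist":[0,0,0],"gripper":-1},{"travel":[0.44,-1,-0.3],"twist":[0,0,0],"gripper":-1},{"travel":[0.44,-1,-0.3],"twist":[0,0,0],"gripper":-1},{"travel":[0.44,-1,-0.3],"twist":[0,0,0],"gripper":-1},{"travel":[0.46,-0.8,-0.4],"twist":[0,0,0],"gripper":-1},{"travel":[0,0,0],"twist":[0,0,0],"gripper":-1},{"travel":[0,0,0],"twist":[0,0,0],"gripper":-1}])

```text
time_s: 4.03
tool_pos: [0.4764, -0.1924, 0.1693]
ee_rot: [0.196, 0.981, 0.0, -0.0]
force: [0.6, 0.2, 0.8]
opening: 0.0852
grasp_force: 0.0
```

```bash
python3 - <<'E'
from h import *
snap('wrist','w1');x=r.get_state();print(x['time_s'],x['tool_pos'],x['ee_rot'],x['joint_positions'].round(2))
E
```

```text
4.075 [ 0.47649643 -0.19231097  0.16961491] [1.95734838e-01 9.80656839e-01 1.90490296e-04 2.11528632e-05] [-0.49  0.03  1.57  0.    1.54 -1.67]
```

View pics/w1.png

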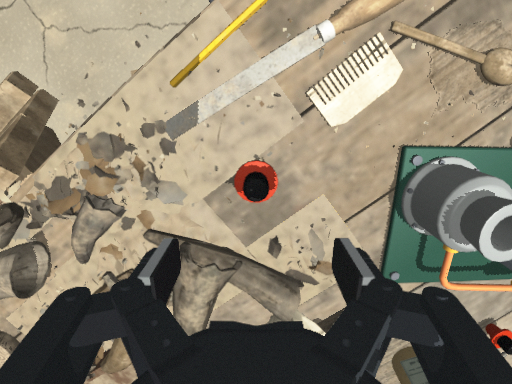

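The wrist view shows the stopper's flange centre at (256,181) and its knob top at (256,186), with the fingers clear of the horn pieces. The pot mouth is partly in view at (503,234).

```bash
python3 - <<'E'
from h import *
w=ld('w1')
f=w['frame'].astype(int);m=((f[...,0]>120)&(f[...,1]<90)&(f[...,2]<80)).astype(np.uint8);m[:,320:]=0;m[:130]=0;m[230:]=0
c=max(cv2.findContours(m,0,2)[0],key=cv2.contourArea);h=cv2.convexHull(c);e=cv2.fitEllipse(h);print(e,at(w,e[0],.031),cv2.boundingRect(h))
k=(f.sum(2)<110).astype(np.uint8);k[:,300:]=0;k[:,:220]=0;k[:165]=0;k[215:]=0
M=cv2.moments(k,True);u=(M['m10']/M['m00'],M['m01']/M['m00']);print(u,M['m00'],at(w,u,.056))
E
```

```text
((255.64816284179688, 180.9932403564453), (41.382843017578125, 42.86495590209961), 77.5037612915039) [ 0.4763914  -0.19365668  0.031     ] (235, 161, 42, 41)
(255.67758620689656, 185.94827586206895) 580.0 [ 0.4742982  -0.19272879  0.056     ]
```

Emit:
move_arm(plan=[{"travel":[-0.04,0,-1],"twist":[0,0,0],"gripper":-1},{"travel":[0,-0.02,-1],"twist":[0,0,0],"gripper":-1},{"travel":[0,0,-1],"twist":[0,0,0],"gripper":-1},{"travel":[0,0,-1],"twist":[0,0,0],"gripper":-1},{"travel":[0,0,-0.5],"twist":[0,0,0],"gripper":-1},{"travel":[0,0,-0.45],"twist":[0,0,0],"gripper":-1},{"travel":[0,0,0],"twist":[0,0,0],"gripper":-1},{"travel":[0,0,0],"twist":[0,0,0],"gripper":1},{"travel":[0,0,0],"twist":[0,0,0],"gripper":1},{"travel":[0,0,0],"twist":[0,0,0],"gripper":1},{"travel":[0,0,0],"twist":[0,0,0],"gripper":1},{"travel":[0,0,0],"twist":[0,0,0],"gripper":1},{"travel":[0,0,0],"twist":[0,0,0],"gripper":1}], newtons=30)

```text
time_s: 5.7
tool_pos: [0.476, -0.1936, 0.0462]
ee_rot: [0.196, 0.981, -0.0, 0.001]
force: [-0.9, -0.2, 2.9]
opening: 0.0244
grasp_force: 29.6
```

Emit:
move_arm(plan=[{"travel":[0,0,0.5],"twist":[0,0,0],"gripper":1},{"travel":[0,0,1],"twist":[0,0,0],"gripper":1},{"travel":[0,0,1],"twist":[0,0,0],"gripper":1},{"travel":[0,0,1],"twist":[0,0,0],"gripper":1},{"travel":[0,0,1],"twist":[0,0,0],"gripper":1},{"travel":[0,0,1],"twist":[0,0,0],"gripper":1},{"travel":[0.3,0.5,0.66],"twist":[0,0,0],"gripper":1},{"travel":[0.5,0.9,0],"twist":[0,0,0],"gripper":1},{"travel":[0.5,0.9,0],"twist":[0,0,0],"gripper":1},{"travel":[0.5,0.9,0],"twist":[0,0,0],"gripper":1},{"travel":[0.5,0.9,0],"twist":[0,0,0],"gripper":1},{"travel":[0.5,0.9,0],"twist":[0,0,0],"gripper":1},{"travel":[0.56,0.7,0],"twist":[0,0,0],"gripper":1},{"travel":[0,0,0],"twist":[0,0,0],"gripper":1},{"travel":[0,0,0],"twist":[0,0,0],"gripper":1}])

```text
time_s: 7.58
tool_pos: [0.5595, -0.051, 0.1994]
ee_rot: [0.196, 0.981, -0.0, -0.0]
force: [0.1, -0.9, -0.1]
opening: 0.0245
grasp_force: 29.6
```

```bash
python3 - <<'E'
from h import *
snap('wrist','w2');x=r.get_state();print(x['time_s'],x['tool_pos'],x['ee_rot'],x['opening'],x['force'])
E
```

```text
7.625 [ 0.5594469  -0.05134681  0.19947417] [ 1.96257053e-01  9.80552433e-01 -1.88490332e-04 -2.45753841e-04] 0.02471682933304572 [ 0.2903522  -0.07611334  0.32047363]
```

View pics/w2.png

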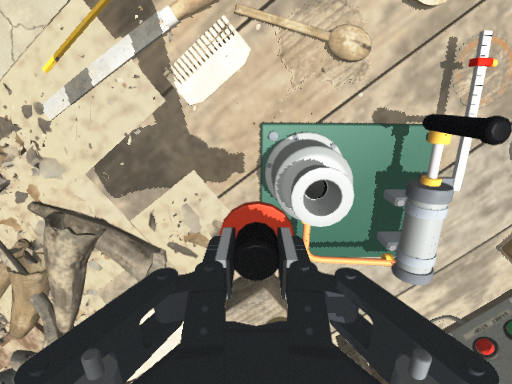

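The mouth is at about (316,193), with the rim spanning 278–354. The button is at (494,131), the clip at (483,62) and the held stopper's flange at about (256,240). I'll fit these precisely.

```bash
python3 - <<'E'
from h import *
from scipy.optimize import least_squares
w=ld('w2');f=w['frame'].astype(int)
m=((f.min(2)>185)).astype(np.uint8);m[:,:270]=0;m[:,365:]=0;m[:150]=0;m[235:]=0
c=max(cv2.findContours(m,0,1)[0],key=cv2.contourArea);h=cv2.convexHull(c)
e=cv2.fitEllipse(c);e2=cv2.fitEllipse(h);print(e,e2,at(w,e[0],.107),at(w,e2[0],.107),cv2.contourArea(h))
# circle-fit in world plane
P=np.array([at(w,p,.107)[:2] for p in c.reshape(-1,2)])
q=least_squares(lambda a:np.hypot(*(P-a[:2]).T)-a[2],[.583,.004,.03],loss='soft_l1',f_scale=.0005).x;print('rim circle',q)
# red flange arc: outer boundary in plane of flange (top edge)
m=((f[...,0]>110)&(f[...,1]<110)&(f[...,2]<80)).astype(np.uint8);m[:190]=0;m[270:]=0;m[:,:210]=0;m[:,300:]=0
ys={}
pts=[(x,np.where(m[:,x])[0].min()) for x in range(215,298) if m[:,x].any()]
pts=[p for p in pts if p[1]<232];print(pts[::8])
for z in(.182,.188):
    P=np.array([at(w,p,z)[:2] for p in pts]);print('flange',z,least_squares(lambda a:np.hypot(*(P-a[:2]).T)-a[2],[.56,-.05,.0235],loss='soft_l1',f_scale=.0005).x)
print('button',at(w,(494,131),.135),'clip',at(w,(483,61.5),.045))
E
```

```text
((320.03302001953125, 188.27471923828125), (67.94731903076172, 76.27628326416016), 166.0410919189453) ((318.11138916015625, 185.38613891601562), (71.92415618896484, 82.25403594970703), 169.8236846923828) [0.57557695 0.00353788 0.107     ] [0.57233134 0.00279722 0.107     ] 4343.0
rim circle [0.57827739 0.00327337 0.0325736 ]
[(220, np.int64(231)), (228, np.int64(215)), (236, np.int64(209)), (244, np.int64(203)), (252, np.int64(203)), (260, np.int64(203)), (268, np.int64(204)), (276, np.int64(208)), (284, np.int64(213)), (292, np.int64(230))]
flange 0.182 [ 0.56047015 -0.05226445  0.02285393]
flange 0.188 [ 0.5575234  -0.05103642  0.0219479 ]
button [0.57268035 0.14087425 0.135     ] clip [0.53462981 0.21393984 0.045     ]
```

```bash
python3 - <<'E'
from h import *
from scipy.optimize import least_squares
w=ld('w2')
g=cv2.GaussianBlur(cv2.cvtColor(w['frame'],cv2.COLOR_RGB2GRAY).astype(np.float32),(3,3),0)
a=np.linspace(0,2*np.pi,180)
def ring(c,R): return proj(w,np.c_[c[0]+R*np.cos(a),c[1]+R*np.sin(a),np.full(180,.107)]).astype(np.float32)
def samp(p): return cv2.remap(g,p[:,:1].copy(),p[:,1:].copy(),1).mean()
best=[]
for x in np.arange(.570,.596,.0005):
  for y in np.arange(-.006,.014,.0005):
    c=(x,y); best.append((samp(ring(c,.0275))+samp(ring(c,.0195))-samp(ring(c,.0315))-samp(ring(c,.0155)),x,y))
best.sort();print(best[-6:])
_,x,y=best[-1]
o=cv2.resize(cv2.cvtColor(w['frame'][130:260,200:370],cv2.COLOR_RGB2BGR),None,fx=4,fy=4,interpolation=cv2.INTER_CUBIC)
for R in(.0295,.0175):
    cv2.polylines(o,[((ring((x,y),R)-[200,130]+.5)*4-.5).astype(np.int32)],True,(0,0,255),1)
b=ring((.5605,-.0523),.0235)
fl=proj(w,np.c_[.5605+.0235*np.cos(a),-.0523+.0235*np.sin(a),np.full(180,.182)])
cv2.polylines(o,[((fl-[200,130]+.5)*4-.5).astype(np.int32)],True,(255,255,0),1)
cv2.imwrite('pics/c3.png',o)
E
```

```text
[(np.float32(232.23578), np.float64(0.5854999999999982), np.float64(0.002000000000000007)), (np.float32(233.22762), np.float64(0.5849999999999983), np.float64(0.002000000000000007)), (np.float32(233.43872), np.float64(0.5854999999999982), np.float64(0.003000000000000008)), (np.float32(236.14546), np.float64(0.5854999999999982), np.float64(0.0025000000000000074)), (np.float32(236.89009), np.float64(0.5849999999999983), np.float64(0.003000000000000008)), (np.float32(238.45984), np.float64(0.5849999999999983), np.float64(0.0025000000000000074))]
```

View pics/c3.png

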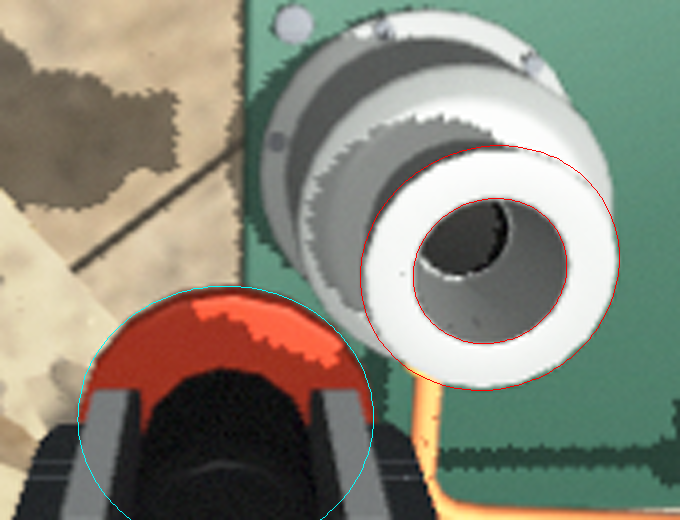

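The overlay fits well: the red rim and bore rings sit on the neck and the cyan ring sits on the flange. The stopper needs to move by (+24.5, +54.8) mm.

Emit:
move_arm(plan=[{"travel":[0.33,0.73,0],"twist":[0,0,0],"gripper":1},{"travel":[0.33,0.73,0],"twist":[0,0,0],"gripper":1},{"travel":[0.32,0.73,0],"twist":[0,0,0],"gripper":1},{"travel":[0,0,0],"twist":[0,0,0],"gripper":1},{"travel":[0,0,-0.7],"twist":[0,0,0],"gripper":1},{"travel":[0,0,-0.7],"twist":[0,0,0],"gripper":1},{"travel":[0,0,-0.5],"twist":[0,0,0],"gripper":1},{"travel":[0,0,-0.4],"twist":[0,0,0],"gripper":1},{"travel":[0,0,-0.3],"twist":[0,0,0],"gripper":1},{"travel":[0,0,0],"twist":[0,0,0],"gripper":1}])

```text
time_s: 8.88
tool_pos: [0.5839, 0.0038, 0.1339]
ee_rot: [0.196, 0.981, -0.0, -0.001]
force: [-0.2, -0.0, -0.5]
opening: 0.0248
grasp_force: 29.6
```

Emit:
move_arm(plan=[{"travel":[0,0,-0.15],"twist":[0,0,0],"gripper":1},{"travel":[0,0,-0.15],"twist":[0,0,0],"gripper":1},{"travel":[0,0,-0.06],"twist":[0,0,0],"gripper":1},{"travel":[0,0,0],"twist":[0,0,0],"gripper":1}])

```text
time_s: 9.38
tool_pos: [0.5842, 0.0038, 0.1257]
ee_rot: [0.196, 0.981, 0.0, 0.0]
force: [-0.1, -0.2, -0.9]
opening: 0.0246
grasp_force: 29.6
```

Emit:
move_arm(plan=[{"travel":[0,0,-0.05],"twist":[0,0,0],"gripper":1},{"travel":[0,0,-0.05],"twist":[0,0,0],"gripper":1},{"travel":[0,0,0],"twist":[0,0,0],"gripper":1}])

```text
time_s: 9.75
tool_pos: [0.5845, 0.0039, 0.1253]
ee_rot: [0.196, 0.981, 0.0, 0.001]
force: [-3.2, 0.3, 6.9]
opening: 0.0246
grasp_force: 30.0
```

Emit:
move_arm(plan=[{"travel":[0,0,0.05],"twist":[0,0,0],"gripper":0},{"travel":[0,0,0],"twist":[0,0,0],"gripper":-1},{"travel":[0,0,0],"twist":[0,0,0],"gripper":-1},{"travel":[0,0,0],"twist":[0,0,0],"gripper":-1},{"travel":[0,0,0],"twist":[0,0,0],"gripper":-1},{"travel":[0,0,0.5],"twist":[0,0,0],"gripper":-1},{"travel":[0,0,1],"twist":[0,0,0],"gripper":-1},{"travel":[0,0,1],"twist":[0,0,0],"gripper":-1},{"travel":[0,0,0.5],"twist":[0,0,0],"gripper":-1},{"travel":[-0.1,0.8,0],"twist":[0,0,0],"gripper":-1},{"travel":[-0.1,0.8,0],"twist":[0,0,0],"gripper":-1},{"travel":[-0.1,0.8,0],"twist":[0,0,0],"gripper":-1},{"travel":[-0.1,0.6,0],"twist":[0,0,0],"gripper":-1},{"travel":[0,0,0],"twist":[0,0,0],"gripper":-1},{"travel":[0,0,0],"twist":[0,0,0],"gripper":-1}])

```text
time_s: 11.62
tool_pos: [0.5742, 0.0787, 0.1992]
ee_rot: [0.196, 0.981, -0.0, 0.0]
force: [-0.9, 0.1, 0.8]
opening: 0.0855
grasp_force: 0.0
```

```bash
python3 - <<'E'
from h import *
w=snap('wrist','w3');s=snap('scene','s3');x=r.get_state();print(x['time_s'],x['tool_pos'],x['opening'])
o=np.zeros((384,800,3),np.uint8);o[:,:512]=w['frame'];o[:272,516:796]=cv2.resize(s['frame'][180:248,220:290],None,fx=4,fy=4,interpolation=cv2.INTER_CUBIC)
cv2.imwrite('pics/c4.png',o[...,::-1])
E
```

```text
11.725 [0.57430137 0.07825164 0.19932054] 0.08533391546691929
```

View pics/c4.png

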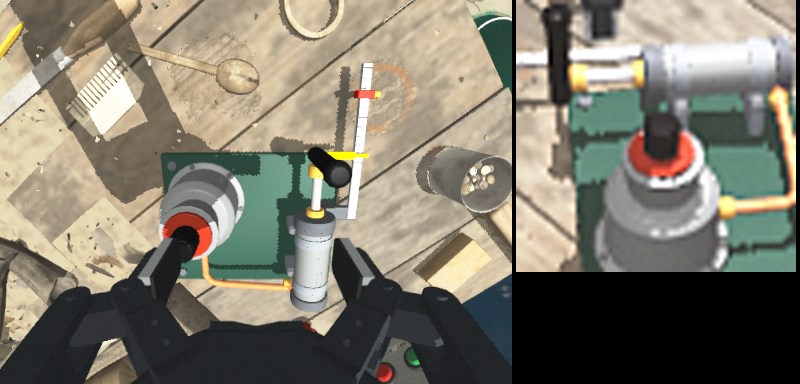

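The stopper looks home in both views, with its flange flat on the rim. The wrist view gives the button at about (341,175), the pointer tip at (368,155), the clip at about (363,94), and bar ends at (367,64) and (352,218).

```bash
python3 - <<'E'
from h import *
w=ld('w3');f=w['frame'].astype(int)
def cen(m,b):
    k=np.zeros(m.shape,bool);k[b[1]:b[3],b[0]:b[2]]=m[b[1]:b[3],b[0]:b[2]];ys,xs=np.where(k);return xs.mean(),ys.mean(),xs.min(),xs.max(),ys.min(),ys.max(),k.sum()
red=(f[...,0]>140)&(f[...,1]<100)&(f[...,2]<100);c=cen(red,(340,80,385,108));print('clip',c,at(w,c[:2],.045))
yel=(f[...,0]>170)&(f[...,1]>150)&(f[...,2]<90);y=cen(yel,(325,148,375,162));print('yel',y)
ys,xs=np.where(yel[148:162,355:375]);tip=(368,ys.mean()+148);P=at(w,tip,.049);print('tip',tip,P)
blk=(f.sum(2)<90);b=cen(blk,(322,158,358,190));print('blk',b)
B=at(w,(341,174.5),.135);print('button',B)
e1,e2=at(w,(367.5,63),.043),at(w,(352.5,217),.043);d=e1-e2;print('bar',e1,e2,np.degrees(np.arctan2(-d[1],-d[0])),np.linalg.norm(d))
m=at(w,(180,240),.113)
M=np.array([.585,.0025])
# yaw from mouth + button: local button - mouth = (-.065,.13)
v=B[:2]-M;print('yaw', np.degrees(np.arctan2(v[1],v[0])-np.arctan2(.13,-.065)),np.linalg.norm(v),np.hypot(.065,.13))
for yaw in(-.3975,-.42,-.38):
    u=np.array([np.cos(yaw),np.sin(yaw)]);print(yaw,'pull',(P-at(w,c[:2],.045))[:2]@u)
E
```

```text
clip (np.float64(362.3235294117647), np.float64(92.94117647058823), np.int64(354), np.int64(374), np.int64(90), np.int64(98), np.int64(34)) [0.5331664  0.21394262 0.045     ]
yel (np.float64(345.4158878504673), np.float64(154.92990654205607), np.int64(327), np.int64(367), np.int64(151), np.int64(159), np.int64(214))
tip (368, np.float64(155.0)) [0.5971606  0.20040721 0.049     ]
blk (np.float64(329.5576923076923), np.float64(167.83846153846153), np.int64(322), np.int64(350), np.int64(158), np.int64(187), np.int64(260))
button [0.5747422  0.14884523 0.135     ]
bar [0.50735674 0.22799374 0.043     ] [0.66508398 0.1651452  0.043     ] -21.72547669171792 0.1697875783080945
yaw -22.555566616802114 0.14670429072989716 0.14534441853748634
-0.3975 pull 0.06424443557257552
-0.42 pull 0.06395160503528433
-0.38 pull 0.06444971505995567
```

Emit:
move_arm(plan=[{"travel":[0,0.7,0],"twist":[0,0,0],"gripper":-1},{"travel":[0,0.7,0],"twist":[0,0,0],"gripper":-1},{"travel":[0.01,0.7,0],"twist":[0,0,0],"gripper":-1},{"travel":[0,0.7,0],"twist":[0,0,0],"gripper":-1},{"travel":[0,0,0],"twist":[0,0,0],"gripper":-1},{"travel":[0,0,-1],"twist":[0,0,0],"gripper":-1},{"travel":[0,0,-1],"twist":[0,0,0],"gripper":-1},{"travel":[0,0,-1],"twist":[0,0,0],"gripper":-1},{"travel":[0,0,-0.8],"twist":[0,0,0],"gripper":-1},{"travel":[0,0,-0.5],"twist":[0,0,0],"gripper":-1},{"travel":[0,0,0],"twist":[0,0,0],"gripper":-1}])

```text
time_s: 13.1
tool_pos: [0.5738, 0.1485, 0.0908]
ee_rot: [0.196, 0.981, -0.0, -0.001]
force: [0.1, 0.2, -0.1]
opening: 0.0853
grasp_force: 0.0
```

Emit:
move_arm(plan=[{"travel":[0,0,0],"twist":[0,0,0],"gripper":1},{"travel":[0,0,0],"twist":[0,0,0],"gripper":1},{"travel":[0,0,0],"twist":[0,0,0],"gripper":1},{"travel":[0,0,0],"twist":[0,0,0],"gripper":1},{"travel":[0,0,0],"twist":[0,0,0],"gripper":1},{"travel":[0,0,0],"twist":[0,0,0],"gripper":1},{"travel":[0,0,0],"twist":[0,0,0],"gripper":1}], newtons=80)

```text
time_s: 13.98
tool_pos: [0.5747, 0.1489, 0.0925]
ee_rot: [0.196, 0.981, 0.0, 0.0]
force: [-0.3, 0.5, 3.2]
opening: 0.0175
grasp_force: 75.3
```

Emit:
move_arm(plan=[{"travel":[-0.19,0.078,0],"twist":[0,0,0],"gripper":1},{"travel":[-0.3,0.124,0],"twist":[0,0,0],"gripper":1},{"travel":[-0.3,0.124,0],"twist":[0,0,0],"gripper":1},{"travel":[-0.3,0.124,0],"twist":[0,0,0],"gripper":1},{"travel":[-0.3,0.124,0],"twist":[0,0,0],"gripper":1},{"travel":[-0.3,0.124,0],"twist":[0,0,0],"gripper":1},{"travel":[-0.3,0.124,0],"twist":[0,0,0],"gripper":1},{"travel":[-0.3,0.124,0],"twist":[0,0,0],"gripper":1},{"travel":[0,0,0],"twist":[0,0,0],"gripper":1},{"travel":[0,0,0],"twist":[0,0,0],"gripper":1}])

```text
time_s: 15.22
tool_pos: [0.5212, 0.1712, 0.0926]
ee_rot: [0.196, 0.981, 0.0, 0.005]
force: [11.4, -2.7, -2.4]
opening: 0.0174
grasp_force: 75.8
```

```bash
python3 - <<'E'
from h import *
x=r.get_state();print(x['time_s'],x['tool_pos'],x['force'],x['grasp_force'])
w=snap('wrist','w4');t=snap('top','t4');s=snap('scene','s4')
z=lambda im,b,k:cv2.resize(im['frame'][b[1]:b[3],b[0]:b[2]],None,fx=k,fy=k,interpolation=cv2.INTER_CUBIC)
o=np.zeros((590,800,3),np.uint8);o[:384,:512]=w['frame']
a=z(t,(185,190,255,245),4);o[:220,516:796]=a
b=z(s,(190,180,260,250),4);o[225:505,516:796]=b
cv2.imwrite('pics/c5.png',o[...,::-1])
E
```

```text
15.225 [0.52124539 0.17117636 0.09255778] [11.367443   -2.69933718 -2.36731961] 75.75755395901069
```

View pics/c5.png

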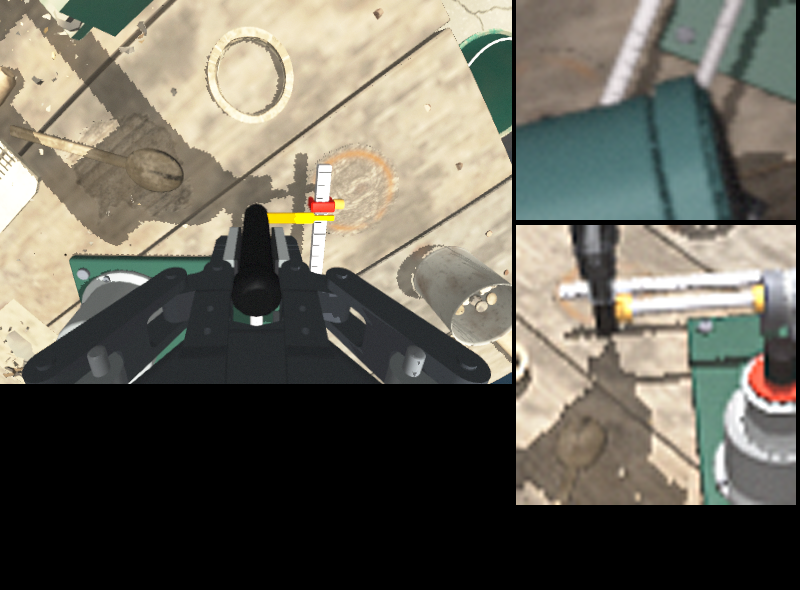

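The wrist view shows the pointer bar at row ~217 and the clip at row ~205, so the pointer is still a few mm short. The stopper remains seated. I'll measure the gap.

```bash
cat > gap.py <<'E'
from h import *
def gap(w):
    f=w['frame'].astype(int);u=np.array([np.cos(-.391),np.sin(-.391)])
    red=(f[...,0]>140)&(f[...,1]<100)&(f[...,2]<100);ys,xs=np.where(red[190:225,300:345]);c=(xs.mean()+300,ys.mean()+190)
    y=(f[...,0]>150)&(f[...,1]>120)&(f[...,2]<90);y[:,:300]=0;y[:,336:]=0;y[:208]=0;y[240:]=0;Y,X=np.where(y);p=(X.max(),Y[X>X.max()-8].mean())
    print('clip px',c,ys.min()+190,ys.max()+190,'ptr',p,Y.min(),Y.max())
    C=at(w,c,.045);P=at(w,p,.049);print(C,P,'gap along x',(P-C)[:2]@u,'lateral',(P-C)[0]*-u[1]+(P-C)[1]*u[0])
E
python3 -c "
from gap import *
gap(ld('w4'))"
```

```text
clip px (np.float64(321.75984251968504), np.float64(205.5511811023622)) 197 211 ptr (np.int64(333), np.float64(217.4468085106383)) 212 223
[0.53333126 0.2177687  0.045     ] [0.54358338 0.22213948 0.049     ] gap along x 0.007812612106246947 lateral 0.00794813191295073
```

Emit:
move_arm(plan=[{"travel":[-0.13,0.05,0],"twist":[0,0,0],"gripper":1},{"travel":[-0.12,0.05,0],"twist":[0,0,0],"gripper":1},{"travel":[0,0,0],"twist":[0,0,0],"gripper":1},{"travel":[0,0,0],"twist":[0,0,0],"gripper":1},{"travel":[0,0,0],"twist":[0,0,0],"gripper":1}])

```text
time_s: 16.0
tool_pos: [0.5154, 0.1736, 0.0925]
ee_rot: [0.197, 0.98, 0.0, 0.005]
force: [12.5, -3.1, -3.0]
opening: 0.0174
grasp_force: 75.8
```

```bash
python3 - <<'E'
from gap import *
w=snap('wrist','w5');s=snap('scene','s5')
gap(w)
a=cv2.resize(w['frame'][180:250,260:360],None,fx=6,fy=6,interpolation=cv2.INTER_CUBIC)
b=cv2.resize(s['frame'][185:245,190:290],None,fx=2.5,fy=2.5,interpolation=cv2.INTER_CUBIC)
o=np.zeros((580,610,3),np.uint8);o[:420,:600]=a;o[425:575,:250]=b;cv2.imwrite('pics/c6.png',o[...,::-1])
E
```

```text
clip px (np.float64(321.90344827586205), np.float64(210.46206896551723)) 204 214 ptr (np.int64(334), np.float64(216.61702127659575)) 208 223
[0.53126763 0.21910214 0.045     ] [0.53738609 0.22546752 0.049     ] gap along x 0.003230760674167802 lateral 0.008216792289445116
```

View pics/c6.png

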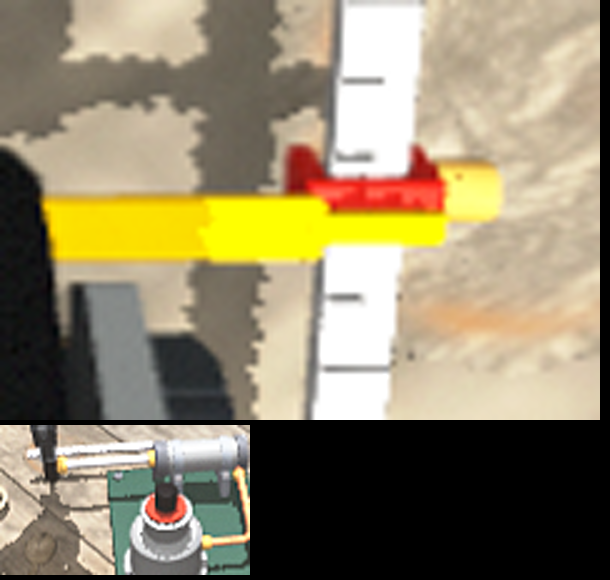

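```bash
python3 - <<'E'
from gap import *
u=np.array([np.cos(-.391),np.sin(-.391)])
w=ld('w4');print(w['frame'][194:226,320].tolist())
v=ld('w5');print(v['frame'][206:228,325].tolist())
A=at(v,(338,211.5),.040)[:2]@u
for z in(.036,.040,.044):print('screw-based',z,at(v,(330,218),.049)[:2]@u-at(v,(338,211.5),z)[:2]@u)
t=ld('top0');f=t['frame'].astype(int)
print(t['frame'][220:232,200:212,0].tolist())
E
```

```text
[[255, 255, 255], [255, 255, 255], [255, 255, 255], [247, 245, 244], [111, 111, 109], [255, 255, 255], [255, 255, 255], [225, 197, 193], [226, 52, 47], [255, 78, 59], [255, 107, 87], [255, 101, 82], [255, 93, 73], [255, 88, 71], [255, 82, 62], [255, 78, 54], [255, 71, 51], [253, 44, 28], [209, 157, 155], [205, 199, 199], [176, 172, 161], [193, 151, 40], [255, 255, 0], [255, 255, 0], [255, 255, 0], [255, 255, 0], [255, 255, 114], [254, 254, 253], [85, 85, 84], [254, 254, 253], [255, 255, 255], [255, 255, 255]]
[[255, 255, 255], [255, 255, 255], [255, 255, 255], [206, 151, 150], [236, 40, 30], [255, 81, 64], [243, 47, 35], [230, 34, 24], [219, 57, 20], [204, 154, 0], [255, 255, 0], [255, 255, 0], [255, 255, 0], [255, 255, 0], [255, 255, 107], [255, 255, 255], [255, 255, 255], [255, 255, 255], [255, 255, 255], [255, 255, 255], [255, 255, 255], [255, 255, 255]]
screw-based 0.036 -0.0005562923834885325
screw-based 0.04 0.0011939389882392737
screw-based 0.044 0.00294417035996708
[[132, 129, 125, 127, 188, 222, 225, 218, 190, 119, 106, 94], [121, 121, 122, 149, 200, 219, 205, 175, 131, 104, 88, 74], [133, 123, 130, 175, 216, 228, 223, 195, 125, 106, 82, 65], [179, 153, 152, 186, 218, 225, 223, 192, 126, 98, 74, 66], [214, 213, 213, 199, 195, 211, 203, 155, 110, 94, 66, 63], [199, 223, 226, 225, 224, 219, 194, 135, 81, 67, 65, 64], [169, 209, 223, 226, 228, 227, 220, 190, 103, 67, 67, 70], [139, 170, 203, 218, 222, 223, 215, 179, 92, 65, 69, 65], [143, 191, 216, 211, 203, 201, 183, 134, 80, 64, 68, 70], [172, 213, 226, 219, 187, 138, 125, 100, 71, 69, 72, 79], [187, 224, 229, 223, 192, 121, 98, 74, 64, 71, 74, 99], [200, 224, 220, 207, 164, 116, 96, 72, 69, 70, 74, 103]]
```

```bash
python3 - <<'E'
from gap import *
u=np.array([np.cos(-.391),np.sin(-.391)])
w,v=ld('w4'),ld('w5')
C=at(w,(320,207.3),.045)[:2];P=at(w,(320,217.9),.049)[:2];P5=at(v,(325,218),.049)[:2]
e=[at(w,(320,y),.045)[:2]@u for y in(202,211.8)]
print('clip width',e[1]-e[0],'gap w4',(P-C)@u,'gap w5',(P5-C)@u)
E
```

```text
clip width 0.007805115251950101 gap w4 0.006713496280999266 gap w5 0.000483676199794617
```

Emit:
move_arm(plan=[{"travel":[-0.02,0.01,0],"twist":[0,0,0],"gripper":1},{"travel":[0,0,0],"twist":[0,0,0],"gripper":1},{"travel":[0,0,0],"twist":[0,0,0],"gripper":1},{"travel":[0,0,0],"twist":[0,0,0],"gripper":1},{"travel":[0,0,0],"twist":[0,0,0],"gripper":1},{"travel":[0,0,0],"twist":[0,0,0],"gripper":1}])

```text
time_s: 16.85
tool_pos: [0.515, 0.1738, 0.0925]
ee_rot: [0.197, 0.98, 0.0, 0.006]
force: [13.1, -3.6, -2.0]
opening: 0.0175
grasp_force: 75.8
```

```bash
python3 -c "
from station import r
print(r.get_state()['tool_pos']);print(r.close_job())"
```

```text
[0.51500171 0.17378451 0.09253659]
the job is handed in; nothing more can be done
None
```

I handed the job in at about 17 s: the larger stopper looked home in the neck and was let go, and the gripper was holding the pump rod with the pointer about 0.5 mm or less from the middle of the red clip by camera measurement; the hand-in returned no verdict.

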